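# Latch the wide split mould shut

### The arm

A 6-joint arm with a two-finger parallel gripper is mounted at the origin on a cart in front of the work surface, level with it; the furniture and walls round the work are solid. World frame = base frame: x ahead of the robot, y to its left, z up, the work surface at z = 0. Lengths are in m, angles in rad, forces in N, time in s.
With the tool pointing down it reaches from about 0.35 to 0.975 m from the base axis. Payload 4.9 kg.
Tool frame: the origin (TCP) lies midway between the tips of the shut fingers; the grasp point (between the pads) lies 19 mm behind it; z points along the fingers, y is the line along which they close (so a half turn about z gives the same grasp; the last joint's range is limited). The gripper opens to 85 mm and grips with 20 to 120 N. Pads are 22 mm wide; open, the fingers measure 114 mm over their backs; the gripper's body (76 mm by 85 mm) begins 54 mm behind the grasp point. The pads swing forward as they close: fully open they stand 13 mm farther back than shut.
Start: joints at [-1.264, 0.053, 1.613, -0, 1.476, -0.119], TCP at [0.258, -0.569, 0.204] pointing down, gripper open.
Joint ranges: [-3.01, 3.01], [-1.01, 2.22], [0.06, 2.58], [-1.02, 4.17], [0.09, 2.62], [-3.14, 3.14]. Speed limits (rad/s): [2.57, 2.57, 3.14, 3.14, 3.14, 3.14].

### API

Orientations are given as a unit quaternion [w, x, y, z].
In Python, from plant import * gives the robot as it stands.
- The arm moves only by the tool jog_arm, never from a script. Its argument "targets" is a list of rows, each a list of 3 entries, a list of its own where there are three numbers: the shift along the tool's x, y, z in units of 25 mm (1.0 is 25 mm), then the turn, a rotation vector about the tool's x, y, z in units of 8 degrees (1.0 is 8 degrees), then the opening in per cent of the stroke, from 0 (shut) to 100 (fully open). A call has 1 to 8 rows; each row is the pose to reach, as a shift and turn from the pose commanded when the call began, along the tool's axes at that moment; what a row does not reach only later rows make up. A row lasts 1/8 s, in which the tool goes at most 62.5 mm and 10.7 degrees, less where a joint would pass 70% of its speed; a pose out of reach is approached as far as the arm can. A call with a gripper value outside its range is refused whole. The fingers move at their own pace and stop on an object; the grip force is fixed at half the most. Time passes only in rows, so rows that repeat a pose let the fingers close. It gives the time, the measured TCP pose, the force, the opening and the grip force at its end, in the units of the state.
- state(): the state, without advancing time (a new reading comes with each control period).
- grab_frame(name): name is "scene" or "top"; returns (picture, depth): 480x640x3 uint8, red, green, blue; 480x640 float32, m along the optical axis (not along the pixel's ray), 0 where there is no reading.
- camera_params(name): a dict with "fovy" (degrees; the focal length in pixels is half the picture's height over the tangent of half this angle, whatever the lens; pixels are square), "cx", "cy" (the principal point, pixels), "rvec" (rotation vector, rad) and "tvec" (3), from world to camera coordinates, as OpenCV has them. Camera axes: x right, y down, z forward; pixel columns grow to the right and rows downward; lengths in m; the calibration is good to about 2 mm. A picture is of the moment at which its call begins. camera_params takes no time and is no camera call.
- job_done(): hands the job in; it is judged then, once.
The state is a dict: "time": time; "joint_pos": joint angles; "joint_vel": joint speeds; "joint_efforts": joint torques, N m; "tool_pos": TCP position; "tool_rot": TCP orientation; "contact_force": force on the tool from outside, world axes, zero at the start; "ft_torque": the same for the moment, N m; "gripper_width": opening from 0.0 (shut) to 1.0 (fully open); "grasp_force": force on a finger pad.
Only numpy, scipy, OpenCV 4.12 (cv2) and the standard library are available. Lean on these libraries where they do the work, as an engineer would, in place of code of your own. Each camera call takes 0.05 s, during which the arm holds its last target. There are 200 camera calls.

### The job

Close the wider of the two split moulds: swing its draw latch's wire loop over so that it drops behind the hook of the keeper on the far half, then press the latch lever down flat past centre so that it stays shut and holds the halves drawn together. Leave the narrow mould's latch as it is, standing open, and let go when done.

Things in the scene. Friction and masses are not known exactly. Their poses are not given: they have to be found in the camera images.
- wide: The wider split mould: aluminium block 130 mm wide (y), 150 mm long (x), top at z = 48 mm, bolted down. Origin on the worktop under its middle; x runs along the latch from lever to keeper, y across, z up. Split at x = 20 mm: the lever half is fixed; the keeper half slides along x and springs hold it 5 mm open until the latch draws it to about 1.5 mm. The latch lies on y = 0.
- wide_pivot (a point): Lever pivot of the wide mould (axis along its y), at x = -5, z = 62 mm. The lever is a steel plate 26 mm wide, 4 mm thick, reaching 77 mm from here. A 5 mm wire loop, 40 mm wide and 80 mm long, is hinged on the lever 28 mm from here, its legs straddling the lever.
- wide_bar (a point): Middle of the wide mould's loop end bar (5 mm thick, 40 mm long along y). At the start the loop stands near upright on a stiffish hinge, bar 165 to 171 mm above the worktop, 20 mm or more above the raised lever's tip. Pushed to +x until some 35 degrees past upright, it falls over the keeper by its weight; its bar then rests behind the hook at z = 55 mm.
- wide_keeper (a point): Seat of the bar's middle on the wide mould's keeper, z = 55 mm, x = 51 mm in the mould's frame while open, about 48 mm when latched. The keeper is a steel hook 26 mm wide, 13.5 mm high on the block top, its mouth open to +x; the fallen bar first lies 5 to 13 mm beyond this point in +x, until the lever draws it in.
- wide_lever (a joint): Angle of the wide mould's lever, rad: 0 = flat, pointing to -x of the mould, plate 60 to 64 mm above the worktop; pi/2 = straight up (starts at 1.45 to 1.6). Friction keeps it where it is left; the springs pull below about 1.1; centre is at about 0.34. Under 10 N near its tip presses it flat.
- narrow_bar (a point): Middle of the loop end bar of the other, narrow mould (70 mm wide, else the same shape and size, latch also open), about 170 mm above the worktop. Its latch must be left alone. A tall test stand stands to the robot's right of both moulds (x beyond 0.42 m, y from -0.13 to -0.40 m): swing the arm past it drawn in.

How it is judged:
By the outcome, as a careful person would: the job done as asked, in the order asked, and still so for the second after the job is handed in, with the robot touching nothing.
It also fails if it takes over 43 s, if anything falls off the work surface, if the arm or the gripper's body presses on something with over 40 N, if the wrist force passes 120 N, or if a joint passes its speed limit or range.

## Working session

There is one attempt and no reset: what is moved stays moved. The work goes in short steps, Python scripts to look and compute and a tool call to move; the robot and the scene stay as the last step left them, time stands still between calls to the robot, and variables do not carry over. Pictures are saved under pics/ and viewed, at most 10 in all, crops included, and the job is handed in when it is done.

Besides the shell and the picture viewer there is one more tool, called by a JSON object that holds its "api" and its "payload", one argument or row to a line. jog_arm: Moves the arm, as the interface text tells. Its arguments: {"type":"object","properties":{"targets":{"type":"array"}},"required":["targets"]}

```bash
mkdir -p pics; ls
cat > h.py <<'E'
from plant import *
import numpy as np, cv2
from scipy.spatial.transform import Rotation as R
def cam(n):
    p=camera_params(n); f=240/np.tan(np.radians(p["fovy"])/2)
    M=R.from_rotvec(np.ravel(p["rvec"])).as_matrix(); return f,p["cx"],p["cy"],M,np.ravel(p["tvec"])
def cloud(n,d):
    f,cx,cy,M,t=cam(n); v,u=np.mgrid[:480,:640]
    P=np.stack([(u-cx)/f*d,(v-cy)/f*d,d],-1); return (P-t)@M   # world
def onplane(n,u,v,z):
    f,cx,cy,M,t=cam(n); r=M.T@np.array([(u-cx)/f,(v-cy)/f,1]); c=-M.T@t
    return c+r*(z-c[2])/r[2]
def rel(p):  # world point -> tool axes units of 25mm
    s=state(); w,x,y,z=s["tool_rot"]; return R.from_quat([x,y,z,w]).inv().apply(np.array(p)-s["tool_pos"])/.025
def shot(n,name):
    im,d=grab_frame(n); cv2.imwrite(f"pics/{name}.png",im[...,::-1]); np.savez(f"pics/{name}.npz",im=im,d=d); return im,d
E
python3 - <<'E'
from h import *
for n in("scene","top"):
    im,d=shot(n,n+"0"); p=camera_params(n); print(n,p, -cam(n)[3].T@cam(n)[4])
print(state())
E
```

```text
pics
scene {'fovy': 43.32024578652076, 'cx': 313.19869761938435, 'cy': 240.56782468858705, 'rvec': array([ 1.78667461, -2.15596742,  0.49645638]), 'tvec': array([0.26143471, 0.50565076, 0.65329199])} [0.20776402 0.22054679 0.81179705]
top {'fovy': 57.48722840659965, 'cx': 324.1303573163118, 'cy': 241.30276792575143, 'rvec': array([ 2.20230415, -2.18252137,  0.06190536]), 'tvec': array([0.15592329, 0.56777327, 0.90463144])} [0.51407405 0.1604885  0.93541858]
{'time': 0.1, 'joint_pos': array([-1.26400379e+00,  5.32836636e-02,  1.61413462e+00,  1.01480870e-06,
        1.47600818e+00, -1.19008120e-01]), 'joint_vel': array([ 0.00131337, -0.00160515, -0.00153469,  0.00021615,  0.0014579 ,
       -0.00030905]), 'joint_efforts': array([ 9.73792908e-05, -3.94898951e+01, -3.71366358e+01, -1.11901190e-04,
        3.86871499e-03,  8.04359416e-06]), 'tool_pos': array([ 0.25796786, -0.56861217,  0.20250364]), 'tool_rot': array([-9.12914952e-04,  9.77421799e-01,  2.11295493e-01, -8.54610572e-05]), 'contact_force': array([-0.34735799,  0.01503208,  1.10186083]), 'ft_torque': array([ 0.01263068, -0.03215724,  0.03706518]), 'grasp_force': 0.0, 'gripper_width': 0.9998065969099573}
```

View pics/scene0.png

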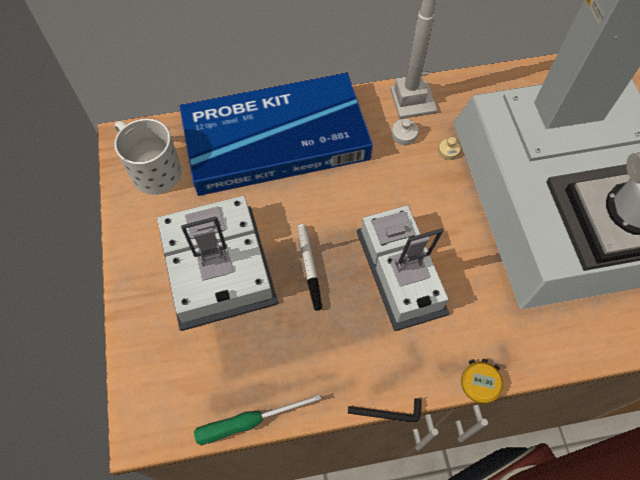

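View pics/top0.png

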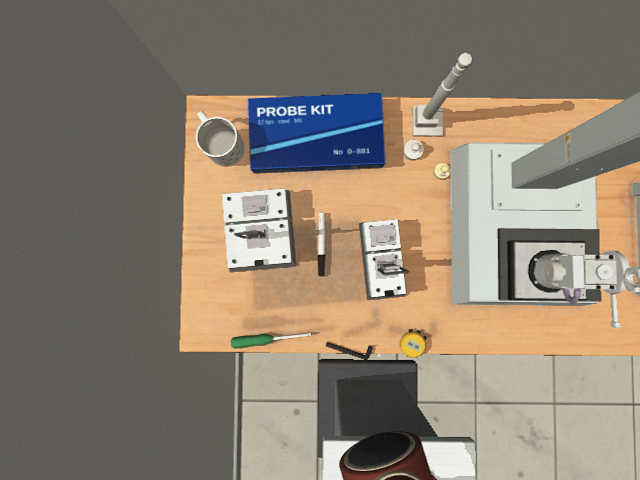

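The wide mould is at top px (258,230) and scene px (213,258), with its keeper half away from the robot. The narrow one is at top px (384,260). Next I'll measure the block, the lever and the loop.

Run:
```python
from h import *
z=np.load("pics/top0.npz"); P=cloud("top",z["d"]); 
m=np.zeros((480,640),np.uint8); m[170:290,205:305]=1
b=(m>0)&(P[...,2]>.040)&(P[...,2]<.054)
q=P[b]; print(b.sum(),np.median(q,0))
rc=cv2.minAreaRect(q[:,:2].astype(np.float32)*1000); print("rect",rc, cv2.boxPoints(rc))
print(len(cam('top')))
for n in("top","scene"):
    z=np.load(f"pics/{n}0.npz"); P=cloud(n,z["d"]); 
    near=(abs(P[...,0]-rc[0][0]/1000)<.1)&(abs(P[...,1]-rc[0][1]/1000)<.08)&(z["d"]>0)
    for lo in np.arange(.06,.18,.01):
        k=near&(P[...,2]>lo)&(P[...,2]<lo+.01)
        if k.sum(): print(n,round(lo,2),k.sum(),P[k].min(0).round(3),P[k].max(0).round(3),P[k].mean(0).round(3))
im=np.load("pics/scene0.npz")["im"]; a=im[190:310,150:290]; t=np.load("pics/top0.npz")["im"][180:280,210:305]
A=cv2.resize(a,(560,480),interpolation=3); 
cv2.imwrite("pics/c1.png",A[...,::-1])
```

```text
4291 [0.59072615 0.29696816 0.04709807]
rect ((590.9703979492188, 299.2992858886719), (153.5831756591797, 130.7078857421875), 6.004981994628906) [[507.7632  356.26108]
 [521.43713 226.2704 ]
 [674.1776  242.3375 ]
 [660.50366 372.3282 ]]
5
top 0.06 57 [0.521 0.281 0.06 ] [0.634 0.315 0.066] [0.613 0.298 0.062]
top 0.07 5 [0.568 0.284 0.07 ] [0.58  0.308 0.075] [0.574 0.298 0.072]
top 0.08 17 [0.567 0.284 0.083] [0.575 0.314 0.09 ] [0.571 0.3   0.088]
top 0.09 38 [0.567 0.275 0.09 ] [0.575 0.317 0.1  ] [0.571 0.298 0.093]
top 0.1 13 [0.566 0.275 0.1  ] [0.574 0.315 0.109] [0.571 0.294 0.104]
top 0.11 5 [0.567 0.276 0.114] [0.573 0.315 0.118] [0.571 0.3   0.116]
top 0.12 7 [0.567 0.275 0.121] [0.573 0.317 0.129] [0.57  0.299 0.126]
top 0.13 18 [0.568 0.275 0.134] [0.579 0.315 0.139] [0.576 0.297 0.137]
top 0.14 3 [0.567 0.275 0.141] [0.573 0.316 0.146] [0.571 0.289 0.143]
top 0.15 6 [0.567 0.275 0.151] [0.574 0.317 0.158] [0.57  0.29  0.154]
top 0.16 36 [0.567 0.276 0.166] [0.575 0.32  0.17 ] [0.571 0.299 0.169]
top 0.17 36 [0.567 0.275 0.17 ] [0.575 0.317 0.174] [0.571 0.294 0.171]
sc
[... 191 characters left out ...]
19 0.09 ] [0.57  0.297 0.087]
scene 0.09 167 [0.564 0.275 0.09 ] [0.576 0.319 0.1  ] [0.57  0.298 0.094]
scene 0.1 109 [0.564 0.275 0.1  ] [0.576 0.319 0.11 ] [0.571 0.297 0.104]
scene 0.11 102 [0.565 0.275 0.11 ] [0.575 0.319 0.12 ] [0.571 0.297 0.115]
scene 0.12 103 [0.565 0.275 0.12 ] [0.576 0.319 0.13 ] [0.571 0.297 0.125]
scene 0.13 141 [0.565 0.275 0.13 ] [0.579 0.319 0.14 ] [0.572 0.298 0.136]
scene 0.14 74 [0.565 0.275 0.14 ] [0.576 0.32  0.15 ] [0.571 0.297 0.143]
scene 0.15 34 [0.565 0.275 0.151] [0.572 0.32  0.16 ] [0.568 0.299 0.155]
scene 0.16 45 [0.565 0.275 0.161] [0.573 0.319 0.17 ] [0.569 0.295 0.166]
scene 0.17 136 [0.565 0.275 0.17 ] [0.574 0.32  0.175] [0.57  0.298 0.172]
```

View pics/c1.png

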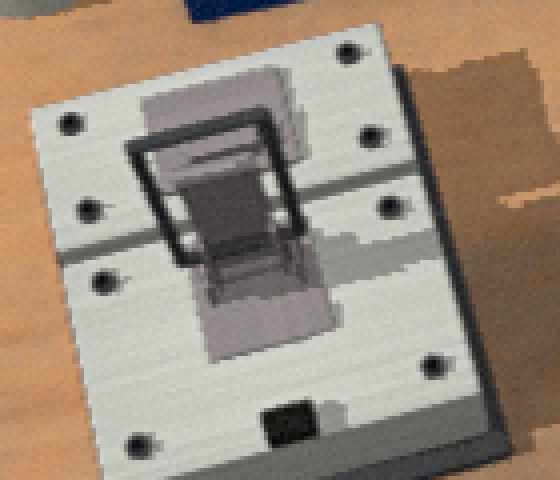

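Run:
```python
from h import *
for n in("top","scene"):
    z=np.load(f"pics/{n}0.npz"); f,cx,cy,M,t=cam(n); g=cv2.cvtColor(z["im"],cv2.COLOR_RGB2GRAY).astype(np.float32)
    a=np.radians(6); ex=np.array([np.cos(a),np.sin(a),0]); ey=np.array([-ex[1],ex[0],0]); O=np.array([.590,.298,.048])
    for y in(-.035,.035,0):
        s=np.arange(-.09,.0951,.004); X=O+s[:,None]*ex+y*ey; c=X@M.T+t; u=(c[:,0]/c[:,2]*f+cx).astype(np.float32); v=(c[:,1]/c[:,2]*f+cy).astype(np.float32)
        p=cv2.remap(g,u[None],v[None],1)[0]; print(n,y,[(int(round(k*1000)),int(q)) for k,q in zip(s,p)])
    P=cloud(n,z["d"])
    for q in ([.584,.298,.062],[.573,.298,.062],[.570,.298,.17]):
        c=M@np.array(q)+t; print(q,c[:2]/c[2]*f+[cx,cy])
    if n=="scene":
        for v in range(222,275,3): print(v,[tuple((P[v,u]*1000).astype(int)) for u in (204,207,210)])
```

```text
top -0.035 [(-90, 151), (-86, 150), (-82, 86), (-78, 80), (-74, 212), (-70, 238), (-66, 237), (-62, 240), (-58, 239), (-54, 236), (-50, 240), (-46, 238), (-42, 239), (-38, 239), (-34, 238), (-30, 238), (-26, 241), (-22, 193), (-18, 187), (-14, 186), (-10, 207), (-6, 220), (-2, 236), (2, 238), (6, 237), (10, 238), (14, 114), (18, 138), (22, 238), (26, 234), (30, 237), (34, 238), (38, 235), (42, 238), (46, 236), (50, 237), (54, 236), (58, 236), (62, 236), (66, 237), (70, 236), (74, 237), (78, 165), (82, 187), (86, 186), (90, 184), (94, 184)]
top 0.035 [(-90, 186), (-86, 192), (-82, 85), (-78, 88), (-74, 204), (-70, 237), (-66, 235), (-62, 239), (-58, 239), (-54, 236), (-50, 238), (-46, 237), (-42, 238), (-38, 239), (-34, 239), (-30, 239), (-26, 239), (-22, 240), (-18, 243), (-14, 97), (-10, 59), (-6, 87), (-2, 239), (2, 238), (6, 237), (10, 240), (14, 115), (18, 132), (22, 237), (26, 234), (30, 239), (34, 238), (38, 236), (42, 237), (46, 237), (50, 239), (54, 238), (58, 237), (62, 237), (66, 239), (70, 237), (74, 238), (78, 183), (82, 189), (86, 188), (90, 192), (94, 190)]
top 0 [(-90,
[... 4331 characters left out ...]
(565), np.int64(308), np.int64(73)), (np.int64(575), np.int64(307), np.int64(49)), (np.int64(575), np.int64(303), np.int64(49))]
264 [(np.int64(572), np.int64(312), np.int64(48)), (np.int64(570), np.int64(307), np.int64(52)), (np.int64(569), np.int64(303), np.int64(52))]
267 [(np.int64(565), np.int64(312), np.int64(53)), (np.int64(565), np.int64(308), np.int64(53)), (np.int64(564), np.int64(304), np.int64(54))]
270 [(np.int64(561), np.int64(312), np.int64(52)), (np.int64(561), np.int64(308), np.int64(50)), (np.int64(561), np.int64(304), np.int64(50))]
273 [(np.int64(557), np.int64(313), np.int64(52)), (np.int64(557), np.int64(309), np.int64(50)), (np.int64(556), np.int64(305), np.int64(51))]
```

Pivot is about (0.575, 0.298) with yaw 6°. The lever stands vertical at x≈0.572, the bar is at (0.570, 0.298, 0.171), and the hook top is around x 0.622–0.634. I'll swing in with the arm drawn close.

```bash
cat >> h.py <<'E'
def path(wps,step=.055):
    "densify world waypoints from the current pose, print tool-unit rows"
    p=np.array(state()["tool_pos"]); out=[]
    for w in wps:
        w=np.array(w); n=int(np.ceil(np.linalg.norm(w-p)/step)); out+=[p+(w-p)*k/n for k in range(1,n+1)]; p=w
    for i,q in enumerate(out): print(i,q.round(3),rel(q).round(2))
E
python3 - <<'E'
from h import *
path([(.157,-.346,.205),(.23,-.295,.205),(.29,-.235,.205),(.35,-.1,.205),(.36,.05,.205),(.36,.297,.205)])
E
```

```text
0 [ 0.238 -0.524  0.203] [-0.   -1.96 -0.02]
1 [ 0.218 -0.48   0.204] [-0.   -3.91 -0.03]
2 [ 0.197 -0.435  0.204] [-0.   -5.87 -0.05]
3 [ 0.177 -0.391  0.205] [-0.   -7.82 -0.07]
4 [ 0.157 -0.346  0.205] [-0.   -9.78 -0.08]
5 [ 0.194 -0.32   0.205] [  1.75 -10.1   -0.08]
6 [ 0.23  -0.295  0.205] [  3.5  -10.43  -0.08]
7 [ 0.26  -0.265  0.205] [  5.09 -11.03  -0.08]
8 [ 0.29  -0.235  0.205] [  6.68 -11.62  -0.08]
9 [ 0.31  -0.19   0.205] [  8.15 -12.93  -0.07]
10 [ 0.33  -0.145  0.205] [  9.62 -14.24  -0.07]
11 [ 0.35  -0.1    0.205] [ 11.1  -15.55  -0.07]
12 [ 0.353 -0.05   0.205] [ 12.04 -17.32  -0.07]
13 [0.357 0.    0.205] [ 12.99 -19.08  -0.06]
14 [0.36  0.05  0.205] [ 13.94 -20.85  -0.06]
15 [0.36  0.099 0.205] [ 14.75 -22.65  -0.06]
16 [0.36  0.149 0.205] [ 15.57 -24.45  -0.05]
17 [0.36  0.198 0.205] [ 16.39 -26.25  -0.05]
18 [0.36  0.248 0.205] [ 17.2  -28.05  -0.05]
19 [0.36  0.297 0.205] [ 18.02 -29.85  -0.04]
```

{"api": "jog_arm", "payload": {
  "targets": [
    [[0, -2, 0], [0, 0, 0], 0],
    [[0, -3.9, 0], [0, 0, 0], 0],
    [[0, -5.9, 0], [0, 0, 0], 0],
    [[0, -7.8, -0.1], [0, 0, 0], 0],
    [[0, -9.8, -0.1], [0, 0, 0], 0],
    [[0, -9.8, -0.1], [0, 0, 0], 0],
    [[1.75, -10.1, -0.1], [0, 0, 0], 0],
    [[3.5, -10.4, -0.1], [0, 0, 0], 0]
  ]
}}

```text
time: 1.1
tool_pos: [0.2312, -0.2963, 0.2061]
tool_rot: [0.0, 0.978, 0.21, 0.0]
contact_force: [-0.5, -0.5, 0.4]
gripper_width: 0.001
grasp_force: 0.0
```

Rows 7–14 relative to row 6.

{"api": "jog_arm", "payload": {
  "targets": [
    [[1.6, -0.6, 0], [0, 0, 0], 0],
    [[3.2, -1.2, 0], [0, 0, 0], 0],
    [[4.6, -2.5, 0], [0, 0, 0.4], 0],
    [[6.1, -3.8, 0], [0, 0, 0.8], 0],
    [[7.6, -5.1, 0], [0, 0, 1.2], 0],
    [[8.5, -6.9, 0], [0, 0, 1.6], 0],
    [[9.5, -8.7, 0], [0, 0, 2.0], 0],
    [[10.4, -10.4, 0], [0, 0, 2.3], 0]
  ]
}}

```text
time: 2.1
tool_pos: [0.3604, 0.0497, 0.2061]
tool_rot: [-0.0, 0.999, 0.052, 0.0]
contact_force: [0.6, -0.1, 0.4]
gripper_width: -0.0
grasp_force: 0.0
```

Run:
```python
from h import *
path([(.36,.297,.205),(.45,.292,.18),(.53,.295,.152)])
s=state();print(s["joint_pos"],s["tool_rot"])
```

```text
0 [0.36  0.099 0.206] [ 0.2  -1.97  0.01]
1 [0.36  0.149 0.206] [ 0.4  -3.94  0.02]
2 [0.36  0.198 0.205] [ 0.6  -5.91  0.03]
3 [0.36  0.248 0.205] [ 0.81 -7.87  0.03]
4 [0.36  0.297 0.205] [ 1.01 -9.84  0.04]
5 [0.405 0.294 0.192] [ 2.79 -9.56  0.54]
6 [0.45  0.292 0.18 ] [ 4.57 -9.27  1.04]
7 [0.49  0.294 0.166] [ 6.17 -9.17  1.6 ]
8 [0.53  0.295 0.152] [ 7.76 -9.06  2.16]
[-6.85269731e-02 -6.49752530e-01  2.16917569e+00  4.67500365e-05
  1.62194269e+00  1.39878918e+00] [-9.57015166e-06  9.98661712e-01  5.17182016e-02  1.15382555e-04]
```

{"api": "jog_arm", "payload": {
  "targets": [
    [[0.2, -2, 0], [0, 0, 0], 0],
    [[0.4, -3.9, 0], [0, 0, 0], 0],
    [[0.6, -5.9, 0], [0, 0, 0], 0],
    [[0.8, -7.9, 0], [0, 0, 0], 0],
    [[1, -9.8, 0], [0, 0, 0], 0],
    [[2.8, -9.6, 0.5], [0, 0, 0], 0],
    [[4.6, -9.3, 1.0], [0, 0, 0], 0],
    [[6.2, -9.2, 1.6], [0, 0, 0], 0]
  ]
}}

```text
time: 3.1
tool_pos: [0.4921, 0.2935, 0.165]
tool_rot: [0.0, 0.999, 0.052, -0.0]
contact_force: [0.5, -1.0, 0.2]
gripper_width: 0.003
grasp_force: 0.0
```

Run:
```python
from h import *
path([(.53,.293,.152),(.545,.295,.152),(.612,.302,.150),(.625,.304,.148)],.02)
im,d=shot("scene","s1"); cv2.imwrite("pics/c2.png",cv2.resize(im[100:340,100:340],(600,600),interpolation=3)[...,::-1])
```

```text
0 [0.505 0.293 0.161] [0.5  0.06 0.17]
1 [0.517 0.293 0.156] [1.   0.12 0.35]
2 [0.53  0.293 0.152] [1.51 0.18 0.52]
3 [0.545 0.295 0.152] [2.11 0.16 0.52]
4 [0.562 0.297 0.152] [2.79 0.16 0.54]
5 [0.578 0.298 0.151] [3.46 0.16 0.56]
6 [0.595 0.3   0.15 ] [4.13 0.16 0.58]
7 [0.612 0.302 0.15 ] [4.81 0.16 0.6 ]
8 [0.625 0.304 0.148] [5.33 0.14 0.68]
```

View pics/c2.png

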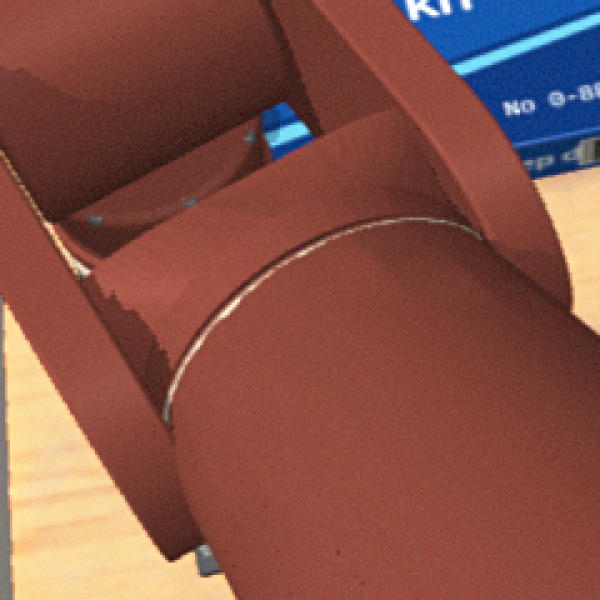

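The arm hides the latch from this camera, so I'll push gently and watch the force.

{"api": "jog_arm", "payload": {
  "targets": [
    [[1, 0.15, 0.35], [0, 0, 0], 0],
    [[1.8, 0.15, 0.5], [0, 0, 0], 0],
    [[2.3, 0.15, 0.5], [0, 0, 0], 0],
    [[2.6, 0.15, 0.5], [0, 0, 0], 0],
    [[2.9, 0.15, 0.5], [0, 0, 0], 0],
    [[3.2, 0.15, 0.55], [0, 0, 0], 0]
  ]
}}

```text
time: 3.9
tool_pos: [0.5703, 0.2977, 0.1528]
tool_rot: [-0.0, 0.999, 0.052, 0.0]
contact_force: [0.2, -0.3, -0.2]
gripper_width: 0.004
grasp_force: 0.0
```

Run:
```python
from h import *
im,d=shot("top","t2"); im2,_=shot("scene","s2")
cv2.imwrite("pics/c3.png",np.hstack([cv2.resize(im[160:290,190:320],(400,400),interpolation=3),cv2.resize(im2[150:300,130:280],(400,400),interpolation=3)])[...,::-1])
```

```text
(no output)
```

View pics/c3.png

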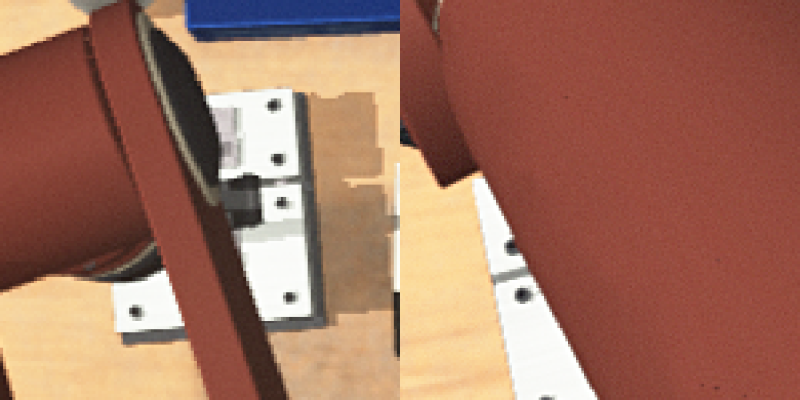

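The latch is hidden in both views (left panel shows only the gripper body edge around px 235,200). I'll continue the push.

{"api": "jog_arm", "payload": {
  "targets": [
    [[0.3, 0, 0], [0, 0, 0], 0],
    [[0.6, 0, 0], [0, 0, 0], 0],
    [[0.9, 0, 0.05], [0, 0, 0], 0],
    [[1.2, 0, 0.1], [0, 0, 0], 0]
  ]
}}

```text
time: 4.5
tool_pos: [0.6003, 0.3006, 0.1497]
tool_rot: [-0.0, 0.999, 0.052, -0.0]
contact_force: [0.4, -0.0, 0.5]
gripper_width: 0.001
grasp_force: 0.0
```

{"api": "jog_arm", "payload": {
  "targets": [
    [[0.3, 0, 0.05], [0, 0, 0], 0],
    [[0.6, 0, 0.1], [0, 0, 0], 0],
    [[0.9, 0, 0.15], [0, 0, 0], 0],
    [[0.9, 0, 0.15], [0, 0, 0], 0]
  ]
}}

```text
time: 5.0
tool_pos: [0.6225, 0.3029, 0.1458]
tool_rot: [0.0, 0.999, 0.052, -0.0]
contact_force: [-0.6, -0.3, 0.2]
gripper_width: 0.001
grasp_force: 0.0
```

Now I'll lift and back off to check that the loop fell.

{"api": "jog_arm", "payload": {
  "targets": [
    [[0, 0, -1.5], [0, 0, 0], 0],
    [[-1, 0, -2.2], [0, 0, 0], 0],
    [[-3, 0, -2.2], [0, 0, 0], 0],
    [[-5, 0, -2.2], [0, 0, 0], 0],
    [[-7, 0.5, -2.2], [0, 0, 0], 0],
    [[-9, 2, -2.2], [0, 0, 0], 0],
    [[-10.5, 4, -2.2], [0, 0, 0], 0],
    [[-10.5, 6.2, -2.2], [0, 0, 0], 0]
  ]
}}

```text
time: 6.0
tool_pos: [0.3753, 0.1208, 0.201]
tool_rot: [-0.0, 0.999, 0.054, 0.001]
contact_force: [1.4, 0.0, 0.7]
gripper_width: 0.005
grasp_force: 0.0
```

Run:
```python
from h import *
print(state()["tool_pos"])
im,d=shot("top","t3"); im2,d2=shot("scene","s3")
cv2.imwrite("pics/c4.png",np.hstack([cv2.resize(im[160:290,190:320],(400,400),interpolation=3),cv2.resize(im2[170:320,130:280],(400,400),interpolation=3)])[...,::-1])
for n,d in(("top",d),("scene",d2)):
    P=cloud(n,d); near=(abs(P[...,0]-.59)<.07)&(abs(P[...,1]-.298)<.03)&(d>0)
    for lo in np.arange(.055,.18,.01):
        k=near&(P[...,2]>lo)&(P[...,2]<lo+.01)
        if k.sum(): print(n,round(lo,3),k.sum(),P[k].min(0).round(3),P[k].max(0).round(3),P[k].mean(0).round(3))
```

```text
[0.37532224 0.1207959  0.20101802]
top 0.055 105 [0.521 0.281 0.055] [0.651 0.315 0.064] [0.601 0.298 0.06 ]
top 0.065 7 [0.569 0.283 0.065] [0.587 0.308 0.07 ] [0.577 0.293 0.068]
top 0.075 5 [0.568 0.284 0.075] [0.58  0.308 0.084] [0.573 0.299 0.079]
top 0.085 40 [0.567 0.275 0.086] [0.575 0.315 0.094] [0.571 0.299 0.09 ]
top 0.095 20 [0.567 0.276 0.095] [0.575 0.317 0.102] [0.571 0.297 0.099]
top 0.105 6 [0.568 0.275 0.106] [0.574 0.315 0.114] [0.572 0.295 0.109]
top 0.115 6 [0.567 0.275 0.115] [0.573 0.316 0.122] [0.57  0.299 0.118]
top 0.125 8 [0.566 0.275 0.126] [0.577 0.316 0.135] [0.571 0.298 0.13 ]
top 0.135 17 [0.567 0.275 0.135] [0.579 0.316 0.144] [0.575 0.298 0.138]
top 0.145 5 [0.567 0.275 0.148] [0.573 0.317 0.154] [0.57  0.292 0.151]
top 0.155 2 [0.572 0.275 0.159] [0.574 0.275 0.161] [0.573 0.275 0.16 ]
top 0.165 72 [0.567 0.275 0.166] [0.575 0.319 0.173] [0.571 0.297 0.169]
scene 0.055 270 [0.52  0.279 0.055] [0.655 0.328 0.065] [0.6  0.3  0.06]
scene 0.065 111 [0.566 0.28  0.065] [0.58  0.316 0.075] [0.573 0.298 0.069]
scene 0.075 17 [0.566 0.284 0.075] [0.575 0.309 0.085] [0.57  0.297 0.079]
scene 0.085 148 [0.565 0.275 0.085] [0.575 0.319 0.095] [0.57  0.298 0.092]
scene 0.095 107 [0.565 0.275 0.095] [0.577 0.319 0.105] [0.571 0.297 0.1  ]
scene 0.105 94 [0.565 0.275 0.105] [0.575 0.319 0.115] [0.572 0.297 0.11 ]
scene 0.115 99 [0.565 0.275 0.115] [0.576 0.319 0.125] [0.571 0.298 0.12 ]
scene 0.125 104 [0.565 0.275 0.125] [0.575 0.32  0.135] [0.571 0.297 0.13 ]
scene 0.135 149 [0.565 0.275 0.135] [0.579 0.319 0.144] [0.572 0.298 0.139]
scene 0.145 34 [0.566 0.275 0.145] [0.572 0.32  0.154] [0.569 0.297 0.15 ]
scene 0.155 34 [0.566 0.275 0.155] [0.572 0.319 0.165] [0.569 0.295 0.16 ]
scene 0.165 162 [0.565 0.275 0.165] [0.575 0.32  0.175] [0.57  0.298 0.171]
scene 0.175 2 [0.566 0.295 0.175] [0.567 0.309 0.176] [0.567 0.302 0.175]
```

View pics/c4.png

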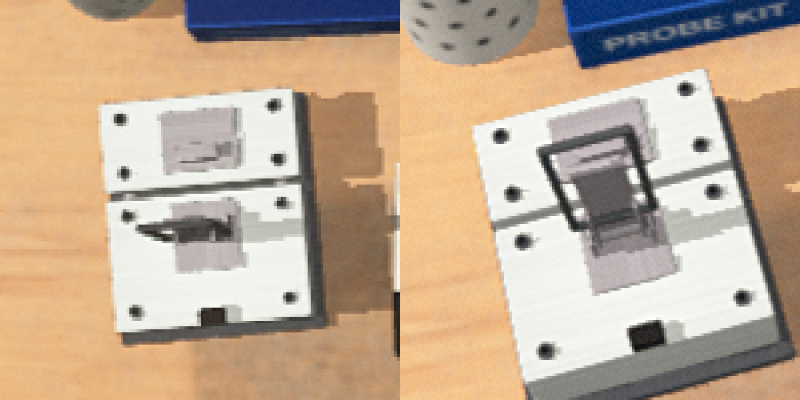

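The loop and lever are unchanged: bar still at x 0.570, z 0.171 (crop right px 590,140). So the push either missed or the loop sprang back. I'll check the mid-push depth and where the tool really is.

Run:
```python
from h import *
for n in("t2","s2","t3","s3"):
    z=np.load(f"pics/{n}.npz"); d=z["d"]; cam_n="top" if n[0]=="t" else "scene"; P=cloud(cam_n,d)
    c=(.5703,.2977) if n[1]=="2" else (.3753,.1208)
    near=(abs(P[...,0]-c[0])<.07)&(abs(P[...,1]-c[1])<.07)&(d>0)
    for lo in np.arange(.065,.34,.02):
        k=near&(P[...,2]>lo)&(P[...,2]<lo+.02)
        if k.sum(): print(n,round(lo,3),k.sum(),P[k].min(0).round(3),P[k].max(0).round(3),P[k].mean(0).round(3))
im=np.load("pics/s3.npz")["im"]; f,cx,cy,M,t=cam("scene"); c=M@np.array([.3753,.1208,.201])+t; print(c[:2]/c[2]*f+[cx,cy])
im=im.copy(); cv2.drawMarker(im,tuple(int(v) for v in c[:2]/c[2]*f+[cx,cy]),(0,255,0)); 
cv2.imwrite("pics/c5.png",im[...,::-1])
```

```text
t2 0.245 14 [0.563 0.244 0.249] [0.588 0.26  0.264] [0.574 0.253 0.258]
t2 0.265 203 [0.564 0.236 0.265] [0.59  0.257 0.283] [0.576 0.245 0.272]
t2 0.305 12 [0.534 0.276 0.311] [0.54  0.289 0.325] [0.537 0.282 0.318]
t2 0.325 33 [0.533 0.272 0.325] [0.543 0.302 0.344] [0.537 0.284 0.335]
s2 0.245 9 [0.552 0.35  0.26 ] [0.554 0.354 0.264] [0.553 0.352 0.262]
s2 0.265 97 [0.551 0.35  0.265] [0.577 0.36  0.277] [0.558 0.355 0.272]
t3 0.265 18 [0.384 0.085 0.273] [0.392 0.16  0.285] [0.387 0.134 0.281]
t3 0.285 99 [0.376 0.071 0.285] [0.393 0.175 0.305] [0.385 0.131 0.298]
t3 0.305 322 [0.361 0.06  0.305] [0.395 0.182 0.325] [0.383 0.119 0.317]
t3 0.325 107 [0.367 0.07  0.325] [0.39  0.172 0.345] [0.379 0.128 0.333]
s3 0.225 3 [0.369 0.128 0.241] [0.373 0.128 0.244] [0.371 0.128 0.242]
s3 0.265 61 [0.36  0.135 0.274] [0.378 0.147 0.285] [0.365 0.141 0.282]
s3 0.285 291 [0.36  0.063 0.285] [0.378 0.165 0.305] [0.366 0.141 0.294]
s3 0.305 885 [0.358 0.053 0.305] [0.386 0.178 0.325] [0.37  0.136 0.319]
s3 0.325 398 [0.362 0.057 0.325] [0.383 0.172 0.345] [0.371 0.154 0.334]
[382.55775262 342.98063429]
```

View pics/c5.png

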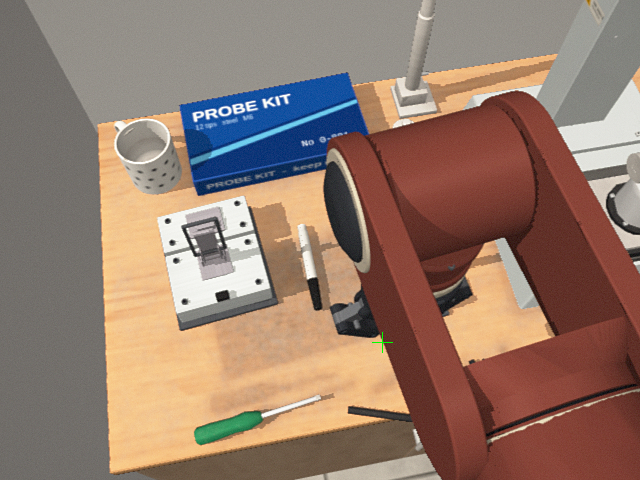

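The gripper knuckle shows at px (350,318), and the expected tip at (382,343) sits on the arm's edge. I'll check numerically whether the finger is actually there.

Run:
```python
from h import *
z=np.load("pics/s3.npz"); d=z["d"]; P=cloud("scene",d); f,cx,cy,M,t=cam("scene")
for zz in (.203,.21,.22,.23,.24,.25,.26,.27,.28):
    o=[]
    for y in (.120,.125,.130,.134,.14):
        c=M@np.array([.375,y,zz])+t; u,v=(c[:2]/c[2]*f+[cx,cy]).round().astype(int)
        o.append((int(u),int(v),round(float(d[v,u]-c[2]),3),tuple(int(k) for k in z["im"][v,u])))
    print(zz,o)
im=z["im"][290:365,320:420]; cv2.imwrite("pics/c6.png",cv2.resize(im,(800,600),interpolation=3)[...,::-1])
```

```text
0.203 [(384, 343, -0.276, (93, 46, 41)), (379, 343, 0.207, (241, 195, 138)), (374, 344, 0.209, (238, 188, 135)), (370, 345, 0.207, (238, 191, 140)), (365, 346, 0.206, (237, 188, 141))]
0.21 [(384, 341, -0.271, (88, 42, 35)), (379, 341, 0.215, (236, 189, 136)), (375, 342, 0.215, (240, 192, 141)), (371, 343, 0.217, (230, 185, 139)), (365, 344, 0.217, (235, 190, 139))]
0.22 [(385, 338, -0.268, (99, 48, 41)), (380, 339, 0.224, (241, 190, 138)), (376, 339, 0.226, (237, 188, 134)), (372, 340, 0.227, (231, 183, 132)), (366, 341, 0.223, (231, 183, 136))]
0.23 [(386, 335, -0.265, (95, 46, 38)), (381, 336, -0.25, (100, 48, 36)), (376, 336, -0.051, (121, 89, 68)), (372, 337, -0.05, (92, 73, 63)), (367, 338, 0.236, (224, 177, 132))]
0.24 [(387, 332, -0.26, (101, 50, 44)), (382, 332, -0.246, (98, 47, 36)), (377, 333, -0.044, (17, 22, 25)), (373, 334, -0.045, (42, 43, 40)), (367, 335, -0.048, (9, 15, 23))]
0.25 [(388, 328, -0.258, (97, 50, 45)), (383, 329, -0.243, (98, 48, 43)), (378, 330, -0.036, (66, 40, 35)), (374, 331, -0.044, (31, 35, 33)), (368, 332, -0.046, (19, 19, 24))]
0.26 [(389, 325, -0.253, (92, 39, 29)), (384, 326, -0.238, (96, 48, 43)), (379, 327, -0.223, (98, 49, 41)), (375, 328, -0.029, (33, 38, 40)), (369, 329, -0.038, (32, 30, 33))]
0.27 [(390, 322, -0.249, (95, 45, 36)), (385, 323, -0.235, (98, 55, 45)), (380, 324, -0.221, (96, 49, 40)), (376, 324, -0.015, (82, 46, 44)), (370, 325, -0.019, (32, 30, 34))]
0.28 [(392, 318, -0.247, (98, 51, 44)), (386, 319, -0.232, (95, 48, 39)), (381, 320, -0.218, (97, 49, 39)), (377, 321, -0.204, (99, 51, 40)), (370, 322, -0.006, (41, 42, 42))]
```

View pics/c6.png

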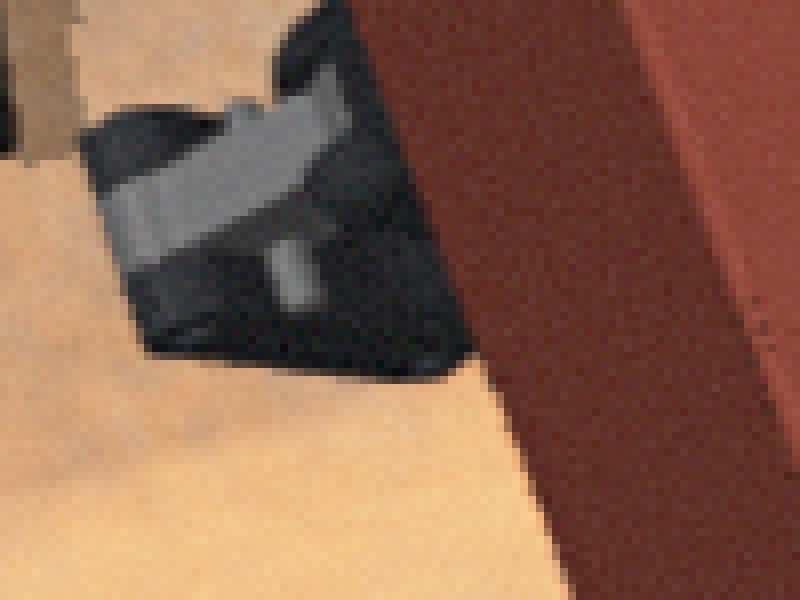

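The shut fingertips aren't visible where the TCP should be. They seem to end around 30 mm higher, which would explain passing over the bar. I'll open the fingers so one shows beside the arm and measure its tip.

{"api": "jog_arm", "payload": {
  "targets": [
    [[0, 0, 0], [0, 0, 0], 100],
    [[0, 0, 0], [0, 0, 0], 100],
    [[0, 0, 0], [0, 0, 0], 100],
    [[0, 0, 0], [0, 0, 0], 100],
    [[0, 0, 0], [0, 0, 0], 100],
    [[0, 0, 0], [0, 0, 0], 100]
  ]
}}

```text
time: 6.85
tool_pos: [0.3772, 0.1216, 0.2011]
tool_rot: [-0.0, 0.999, 0.053, -0.0]
contact_force: [0.1, 0.2, 0.1]
gripper_width: 1.001
grasp_force: 0.0
```

Run:
```python
from h import *
im,d=shot("scene","s4"); print(state()["tool_pos"],state()["gripper_width"])
P=cloud("scene",d); near=(abs(P[...,0]-.375)<.06)&(abs(P[...,1]-.121)<.08)&(d>0)
for lo in np.arange(.1,.33,.01):
    k=near&(P[...,2]>lo)&(P[...,2]<lo+.01)
    if k.sum(): v,u=np.nonzero(k); print(round(lo,2),k.sum(),P[k].min(0).round(3),P[k].max(0).round(3),u.min(),u.max(),v.min(),v.max())
```

```text
[0.3772363  0.12147819 0.20107069] 1.0028435369116278
0.24 7 [0.361 0.163 0.247] [0.365 0.17  0.249] 340 347 348 351
0.25 63 [0.361 0.065 0.25 ] [0.376 0.177 0.26 ] 331 444 314 351
0.26 60 [0.361 0.066 0.26 ] [0.376 0.177 0.27 ] 332 445 313 348
0.27 58 [0.361 0.072 0.27 ] [0.375 0.177 0.28 ] 333 443 313 345
0.28 100 [0.358 0.053 0.28 ] [0.381 0.179 0.29 ] 331 464 301 343
0.29 568 [0.357 0.047 0.29 ] [0.389 0.196 0.3  ] 309 473 287 346
0.3 414 [0.356 0.048 0.3  ] [0.39  0.195 0.31 ] 310 474 288 344
0.31 298 [0.356 0.049 0.31 ] [0.39  0.194 0.32 ] 311 475 292 340
0.32 219 [0.357 0.05  0.32 ] [0.384 0.193 0.33 ] 312 476 285 335
```

The open fingertip is at z≈0.249 against an expected 0.214, so the real tips sit about 35 mm above the reported TCP. I'll correct for that and push again.

Run:
```python
from h import *
path([(.377,.291,.165),(.53,.293,.116)],.058)
```

```text
0 [0.377 0.178 0.189] [ 0.23 -2.25  0.48]
1 [0.377 0.234 0.177] [ 0.47 -4.5   0.96]
2 [0.377 0.291 0.165] [ 0.7  -6.74  1.44]
3 [0.428 0.292 0.149] [ 2.73 -6.56  2.1 ]
4 [0.479 0.292 0.132] [ 4.76 -6.37  2.75]
5 [0.53  0.293 0.116] [ 6.8  -6.18  3.4 ]
```

{"api": "jog_arm", "payload": {
  "targets": [
    [[0.2, -2.2, 0.5], [0, 0, 0], 0],
    [[0.5, -4.5, 1], [0, 0, 0], 0],
    [[0.7, -6.7, 1.4], [0, 0, 0], 0],
    [[2.7, -6.6, 2.1], [0, 0, 0], 0],
    [[4.8, -6.4, 2.8], [0, 0, 0], 0],
    [[6.6, -6.2, 3.4], [0, 0, 0], 0],
    [[6.8, -6.2, 3.4], [0, 0, 0], 0],
    [[7.1, -6.2, 3.4], [0, 0, 0], 0]
  ]
}}

```text
time: 7.9
tool_pos: [0.5374, 0.2941, 0.1161]
tool_rot: [-0.0, 0.999, 0.052, -0.0]
contact_force: [-0.4, 0.4, 0.7]
gripper_width: 0.002
grasp_force: 0.0
```

{"api": "jog_arm", "payload": {
  "targets": [
    [[0.4, 0, 0], [0, 0, 0], 0],
    [[0.8, 0, 0], [0, 0, 0], 0],
    [[1.2, 0, 0], [0, 0, 0], 0]
  ]
}}

```text
time: 8.28
tool_pos: [0.568, 0.2975, 0.1168]
tool_rot: [-0.0, 0.999, 0.052, 0.0]
contact_force: [-0.3, -0.6, -0.7]
gripper_width: 0.003
grasp_force: 0.0
```

{"api": "jog_arm", "payload": {
  "targets": [
    [[0.4, 0, 0], [0, 0, 0], 0],
    [[0.8, 0, 0.05], [0, 0, 0], 0],
    [[1.2, 0, 0.1], [0, 0, 0], 0],
    [[1.6, 0, 0.15], [0, 0, 0], 0]
  ]
}}

```text
time: 8.78
tool_pos: [0.6078, 0.3014, 0.1121]
tool_rot: [0.0, 0.999, 0.052, -0.0]
contact_force: [0.1, -0.3, -0.1]
gripper_width: 0.004
grasp_force: 0.0
```

{"api": "jog_arm", "payload": {
  "targets": [
    [[0.4, 0, 0.05], [0, 0, 0], 0],
    [[0.7, 0, 0.1], [0, 0, 0], 0],
    [[0.7, 0, 0.1], [0, 0, 0], 0]
  ]
}}

```text
time: 9.15
tool_pos: [0.625, 0.3032, 0.1096]
tool_rot: [0.0, 0.999, 0.052, -0.0]
contact_force: [-0.3, -0.1, 0.3]
gripper_width: -0.001
grasp_force: 0.0
```

Run:
```python
from h import *
print(state()["contact_force"])
im,d=shot("top","t5"); P=cloud("top",d); near=(abs(P[...,0]-.59)<.09)&(abs(P[...,1]-.29)<.05)&(d>0)
for lo in np.arange(.055,.2,.01):
    k=near&(P[...,2]>lo)&(P[...,2]<lo+.01)
    if k.sum(): print(round(lo,3),k.sum(),P[k].min(0).round(3),P[k].max(0).round(3),P[k].mean(0).round(3))
```

```text
[-0.2704353  -0.07940845  0.30790754]
0.055 3 [0.622 0.313 0.058] [0.624 0.315 0.059] [0.623 0.314 0.058]
0.065 28 [0.574 0.305 0.065] [0.617 0.323 0.075] [0.604 0.319 0.071]
0.075 25 [0.574 0.308 0.075] [0.602 0.322 0.084] [0.591 0.318 0.079]
0.085 12 [0.569 0.307 0.086] [0.573 0.319 0.092] [0.571 0.314 0.089]
0.095 4 [0.57  0.292 0.099] [0.575 0.311 0.102] [0.572 0.305 0.1  ]
0.105 3 [0.573 0.292 0.107] [0.574 0.295 0.114] [0.574 0.294 0.11 ]
0.115 1 [0.573 0.296 0.118] [0.573 0.296 0.118] [0.573 0.296 0.118]
0.125 6 [0.572 0.286 0.133] [0.574 0.31  0.135] [0.572 0.297 0.134]
0.135 45 [0.572 0.287 0.135] [0.579 0.31  0.142] [0.575 0.299 0.137]
```

The loop has fallen: its leg runs from (0.571, z 0.089) down towards the keeper, and the lever is still upright. I'll press the lever over from its +x side.

{"api": "jog_arm", "payload": {
  "targets": [
    [[-0.7, 0, 0.3], [0, 0, 0], 0],
    [[-0.9, 0, 0.8], [0, 0, 0], 0],
    [[-1.3, 0, 0.85], [0, 0, 0], 0],
    [[-1.7, 0, 0.85], [0, 0, 0], 0],
    [[-2.1, 0, 0.9], [0, 0, 0], 0],
    [[-2.4, 0, 0.96], [0, 0, 0], 0],
    [[-2.7, 0, 1.1], [0, 0, 0], 0],
    [[-3.05, 0, 1.3], [0, 0, 0], 0]
  ]
}}

```text
time: 10.2
tool_pos: [0.5491, 0.2954, 0.0777]
tool_rot: [-0.0, 0.999, 0.052, 0.001]
contact_force: [2.5, 1.3, -0.3]
gripper_width: 0.001
grasp_force: 1.3
```

```bash
cat > chk.py <<'E'
from h import *
import sys
s=state(); print(s["time"],s["tool_pos"],s["contact_force"])
for n in("top","scene"):
    im,d=shot(n,n[0]+sys.argv[1]); P=cloud(n,d); near=(abs(P[...,0]-.58)<.1)&(abs(P[...,1]-.298)<.03)&(d>0)
    for lo in np.arange(.053,.15,.007):
        k=near&(P[...,2]>lo)&(P[...,2]<lo+.007)
        if k.sum(): print(n,round(lo,3),k.sum(),P[k].min(0).round(3),P[k].max(0).round(3),P[k].mean(0).round(3))
E
python3 chk.py 6
```

```text
10.2 [0.54914343 0.29539486 0.07768519] [ 2.54549577  1.34879794 -0.30957453]
top 0.053 20 [0.515 0.28  0.053] [0.655 0.3   0.06 ] [0.63  0.285 0.055]
top 0.06 2 [0.623 0.28  0.06 ] [0.628 0.283 0.063] [0.626 0.281 0.062]
```

{"api": "jog_arm", "payload": {
  "targets": [
    [[-0.3, 0, 0.28], [0, 0, 0], 0],
    [[-0.52, 0, 0.56], [0, 0, 0], 0],
    [[-0.7, 0, 0.9], [0, 0, 0], 0],
    [[-0.85, 0, 1.2], [0, 0, 0], 0]
  ]
}}

```text
time: 10.8
tool_pos: [0.5262, 0.2927, 0.0459]
tool_rot: [0.0, 0.999, 0.052, -0.001]
contact_force: [-0.0, 0.3, 0.5]
gripper_width: 0.002
grasp_force: 0.0
```

{"api": "jog_arm", "payload": {
  "targets": [
    [[-0.08, 0, 0.2], [0, 0, 0], 0],
    [[-0.12, 0, 0.4], [0, 0, 0], 0],
    [[-0.14, 0, 0.55], [0, 0, 0], 0],
    [[-0.15, 0, 0.65], [0, 0, 0], 0]
  ]
}}

```text
time: 11.3
tool_pos: [0.5242, 0.2928, 0.0357]
tool_rot: [0.001, 0.999, 0.052, -0.001]
contact_force: [-15.3, -7.3, 31.6]
gripper_width: -0.001
grasp_force: 15.7
```

It stopped at 32 N up. I'll back off and look.

{"api": "jog_arm", "payload": {
  "targets": [
    [[0, 0, -1], [0, 0, 0], 0],
    [[0, 0, -3], [0, 0, 0], 0],
    [[0, 0, -5], [0, 0, 0], 0],
    [[-2, 0.5, -6], [0, 0, 0], 0],
    [[-4, 1, -6.5], [0, 0, 0], 0],
    [[-6, 2.5, -6.5], [0, 0, 0], 0],
    [[-6.5, 4.7, -6.5], [0, 0, 0], 0],
    [[-6.5, 6.8, -6.5], [0, 0, 0], 0]
  ]
}}

```text
time: 12.3
tool_pos: [0.3792, 0.1056, 0.1938]
tool_rot: [-0.0, 0.999, 0.053, 0.001]
contact_force: [1.3, -0.6, -0.2]
gripper_width: 0.001
grasp_force: 0.0
```

```bash
python3 chk.py 7
python3 - <<'E'
import cv2,numpy as np
im=np.load("pics/t7.npz")["im"]; im2=np.load("pics/s7.npz")["im"]
cv2.imwrite("pics/c7.png",np.hstack([cv2.resize(im[170:290,200:320],(400,400),interpolation=3),cv2.resize(im2[190:325,150:285],(400,400),interpolation=3)])[...,::-1])
E
```

```text
12.3 [0.37924185 0.10560273 0.19375746] [ 1.29380204 -0.62896628 -0.23874027]
top 0.053 351 [0.507 0.274 0.053] [0.651 0.326 0.06 ] [0.594 0.299 0.057]
top 0.06 566 [0.501 0.277 0.06 ] [0.63  0.32  0.067] [0.548 0.295 0.063]
top 0.067 7 [0.503 0.287 0.067] [0.577 0.312 0.068] [0.561 0.299 0.067]
scene 0.053 781 [0.541 0.273 0.053] [0.655 0.328 0.06 ] [0.612 0.302 0.056]
scene 0.06 1237 [0.499 0.274 0.06 ] [0.631 0.324 0.067] [0.553 0.295 0.064]
scene 0.067 180 [0.5   0.279 0.067] [0.584 0.315 0.072] [0.551 0.295 0.068]
```

View pics/c7.png

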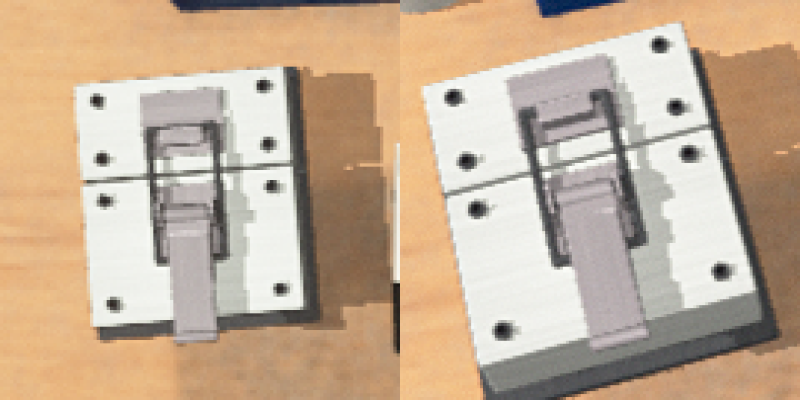

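The lever lies flat (right panel px 600,270), the bar is behind the hook, and the gap at the split is down to a thin line. I'll check the lever slope and the narrow latch, then hand in.

Run:
```python
from h import *
for n in("top","scene"):
    d=np.load(f"pics/{n[0]}7.npz")["d"]; P=cloud(n,d); k=(P[...,0]>.505)&(P[...,0]<.56)&(abs(P[...,1]-.294)<.009)&(P[...,2]>.055)&(P[...,2]<.09)&(d>0)
    print(n,k.sum(),np.polyfit(P[k][:,0],P[k][:,2],1),P[k][:,2].mean())
    for f in (n+"0",n[0]+"7"):
        d=np.load(f"pics/{f}.npz")["d"]; Q=cloud(n,d); k=(abs(Q[...,0]-.53)<.1)&(abs(Q[...,1]-.06)<.08)&(Q[...,2]>.16)&(Q[...,2]<.178)&(d>0); print(f,k.sum(),Q[k].mean(0) if k.sum() else 0)
```

```text
top 249 [0.00732731 0.05874669] 0.06264572032501735
top0 74 [0.50401058 0.03570359 0.16848306]
t7 75 [0.50400323 0.03581378 0.16866816]
scene 503 [-0.00078978  0.06541459] 0.06499409926466497
scene0 171 [0.50269641 0.03541341 0.17047119]
s7 0 0
```

Slope is zero with the plate top at about 64 mm, and the narrow latch hasn't moved.

```bash
python3 -c "
from plant import *
print(job_done())"
```

```text
the job is handed in; nothing more can be done
None
```

The wide mould is latched: its lever lies flat, the bar sits behind the hook and the split is drawn nearly shut; the narrow latch was left open and untouched, the arm is clear, and I handed in at about 12.5 s (the first push passed over the loop because the real fingertips sit about 35 mm above the reported TCP).

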